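# Release a connecting rod from its holding fixture

### The arm

A 6-joint arm with a two-finger parallel gripper is mounted at the origin on a cart in front of the work surface, level with it; the furniture and walls round the work are solid. World frame = base frame: x ahead of the robot, y to its left, z up, the work surface at z = 0. Lengths are in m, angles in rad, forces in N, time in s.
With the tool pointing down it reaches from about 0.375 to 0.9 m from the base axis. Payload 3.1 kg.
Tool frame: the origin (TCP) lies between the finger pads; the fingertips stand 25 mm ahead of it and the grasp point (between the pads) lies 6 mm ahead of it; y points along the fingers, x is the direction in which the jaws open and shut, and the axes are right-handed (so a half turn about y gives the same grasp; the last joint's range is limited). The gripper opens to 87 mm and grips with 3 to 60 N. Pads are 19 mm wide; open, the fingers measure 117 mm over their backs; the gripper's body (75 mm by 190 mm) begins 51 mm behind the grasp point.
Start: joints at [-1.306, 0.527, 1.433, -0, 1.181, -0.178], TCP at [0.268, -0.565, 0.248] pointing down, gripper open.
Joint ranges: [-3.08, 3.08], [-0.75, 2.2], [0.22, 2.44], [-1.43, 4.57], [0, 2.65], [-2.85, 2.85]. Speed limits (rad/s): [2.79, 2.79, 3.14, 3.14, 3.14, 3.14].

### API

Orientations are given as a unit quaternion [x, y, z, w].
In Python, from rig import robot gives the robot as it stands.
- The arm moves only by the tool carry_out, never from a script. Its argument "moves" is a list of rows, each a list of 7 numbers: the opening, from 0 (shut) to 1 (fully open), then the shift along the tool's x, y, z in cm, then the turn, a rotation vector about the tool's x, y, z in rad. In form: [[grip, x, y, z, rx, ry, rz], ...]. A call has 1 to 20 rows; each row is the pose to reach, as a shift and turn from the pose commanded when the call began, along the tool's axes at that moment; what a row does not reach only later rows make up. A row lasts 1/10 s, in which the tool goes at most 50 mm and 8.59 degrees, less where a joint would pass 70% of its speed; a pose out of reach is approached as far as the arm can. A call with a gripper value outside its range is refused whole. The fingers move at their own pace and stop on an object; "force" is the grip in N (left out, the last holds). Time passes only in rows, so rows that repeat a pose let the fingers close. It gives the time, the measured TCP pose, the force and the opening at its end, in the units of the state.
- robot.get_obs(): the state, without advancing time (a new reading comes with each control period).
- robot.camera(name): name is "scene" or "top" or "wrist"; returns the picture (400x640x3 uint8, red, green, blue); there is no depth.
- robot.camera_params(name): a dict with "fx", "fy", "cx", "cy" (pixels), "k1" (the pictures are not rectified: a ray, as slopes to the right and down, at radius r is drawn at 1 + k1 r^2 times it, then the intrinsics apply), "extrinsics" (4x4, takes a point from camera to world coordinates); the wrist camera has in their place "mount" (4x4, takes a point from camera to tool coordinates, whose origin is the TCP and whose axes are the tool frame's). Camera axes: x right, y down, z forward; pixel columns grow to the right and rows downward; lengths in m; the calibration is good to about 2 mm. A picture is of the moment at which its call begins: read the wrist's pose just before it. camera_params takes no time and is no camera call.
- robot.hand_in(): hands the job in, once; it reports no verdict.
The state is a dict: "time": time; "q": joint angles; "joint_velocities": joint speeds; "joint_torque": joint torques, N m; "position": TCP position; "tool_rot": TCP orientation; "ft_force": force on the tool from outside, world axes, zero at the start; "moment": the same for the moment, N m; "grip_width": finger opening in m.
Only numpy, scipy, OpenCV 4.12 (cv2) and the standard library are available. Lean on these libraries where they do the work, as an engineer would, in place of code of your own. Each camera call takes 0.05 s, during which the arm holds its last target.

### The job

Free the connecting rod from the holding fixture: turn the sunken knob anticlockwise (seen from above) until it comes up against its stop, so that the bolt is drawn back off the end of the retaining bar, then lift the bar out of its two open brackets and lay it flat, grip rib up, lengthwise on the middle of the rubber mat. Then take the rod out and lay it flat in the middle of the metal tray, lengthwise. Set both down, do not drop them, and leave the grease tin behind the fixture and the wood block in front of it where they are.

Things in the scene. Friction and masses are not known exactly. Their poses are not given: they have to be found in the camera images.
- fixture: Fixed steel holding fixture, 180 x 300 x 95 mm. Origin on the bench below the middle of the bar in its brackets; y along the bar (grey knob housing at the -y end), x along the rod, z up. Base plate 10 mm thick. The rod lies on two pads 30 mm above the bench, at x -46 and +70, between side guides that end at height 42 mm, their inner faces at y +-20 and +-38.
- bracket_left (a point): Middle of the slot floor of the open bracket at the fixture's y +62 mm, 51 mm above the bench; axes as the fixture's. A second one is at y -62. Slots are 19 mm wide (x), open upward, 12 mm thick (y); cheeks rise 22 mm above the floor and are 42 mm wide overall.
- well (a point): Centre of the mouth of the round well in the top of the grey housing (block x +-52, y -208 to -94 mm in the fixture's frame): 95 mm above the bench, 84 mm across, 45 mm deep, rigid; axes as the fixture's. The knob stands on its floor; 32 mm lie between the knob's flat faces and the wall, so open the fingers only a little and keep them centred.
- knob_grip (a point): On the knob's axis at grip height, 79 mm above the bench. Black bar grip 20 mm thick (y), 54 long (x), top at 88 mm, on a skirt 58 mm across with its top at 56 mm. Axes turn with it. Turns anticlockwise from above (yaw grows), friction 0.12 N m, stays put. 2.1 to 2.6 rad from start to its hard stop: differs each run, not shown by the grip's angle; regrasp, and feel for the stop or watch the bolt.
- bolt_tip (a point): Middle of the tip of the flat steel bolt (24 wide, 10 high, 81.5 mm above the bench) that juts from the housing over the bar's end head. In the fixture's frame its y is -80 to -83 mm at the start and -94 (flush with the housing) with the knob at its stop: 5.4 mm per rad of the knob. The bar ends at y -90.
- retaining_bar: Loose steel bar, about 0.35 kg, 180 mm long (y), across the rod in the two brackets, 1.5 mm side play. Origin: centre of its underside, z up. Section 16 x 16; at each end a head 28 (x) x 18.5 (y) x 24 mm high; on its middle an upright grip rib 16 thick (x), 70 long (y), 16 to 45 mm above the underside: take it there, closing along x. The bolt holds down its -y end.
- con_rod: Dark steel connecting rod, about 0.36 kg, 71 x 159 x 18 mm, flat in the fixture under the bar. Origin: centre of its underside, z up, y along it to the big end (71 wide, y +23 to +80 mm, towards the fixture's +x); small end 34 wide, y -80 to -47. The shank (y -38 to +10) is 28 mm wide along x: take it there, y 0 to +5 (centre of mass at y +9), closing along x.
- tray: Fixed open metal tray, 220 (x) x 130 (y) x 30 mm high, walls and floor 4 mm thick. Origin on the bench below its centre; x along its length. To the left or right of the fixture.
- mat: Fixed flat black rubber mat, 220 (x) x 130 (y) mm, 6 mm thick. Origin on the bench below its centre; x along its length. On the other side of the fixture from the tray.
- grease_tin: Round tin with yellow lid and a black band, standing behind the fixture, 68 mm across, 60 mm high; a bystander. Origin at the centre of its underside.
- wood_block: Reddish wood block lying between robot and fixture, 45 x 120 x 38 mm, long along its y; a bystander. Origin at the centre of its underside.

How it is judged:
On the way, in this order (a step that is already met when the one before it is completed fails the run):
1. the knob is turned and the bolt drawn back off the bar (tip at least 1.5 mm past the bar's end) while the bar still lies in its brackets (y of bolt_tip in the frame of fixture below -0.0915 m and z of retaining_bar in the frame of fixture below 0.056 m), for 0.2 s.
2. the bar lies flat, rib up, lengthwise on the mat, released, with the rod still in the fixture (x of retaining_bar in the frame of mat between -0.05 and 0.05 m and y of retaining_bar in the frame of mat between -0.04 and 0.04 m and z of retaining_bar in the frame of mat below 0.01 m and angle between retaining_bar's own z axis and vertical below 0.1 rad and angle between the y axis of retaining_bar and the x axis of mat, either way round below 0.4 rad and contact force between retaining_bar and the fingers below 0.3 N and linear speed of retaining_bar below 0.02 m/s and z of con_rod in the frame of fixture below 0.04 m and horizontal distance between con_rod and fixture below 0.05 m), for 0.2 s.
3. the rod lies flat in the tray, released (x of con_rod in the frame of tray between -0.04 and 0.04 m and y of con_rod in the frame of tray between -0.035 and 0.035 m and z of con_rod in the frame of tray below 0.008 m and angle between con_rod's own z axis and vertical below 0.1 rad and contact force between con_rod and the fingers below 0.3 N and linear speed of con_rod below 0.02 m/s), for 0.2 s.
At the end, for the whole second after the job is handed in: Bolt tip still 1.5 mm or more clear of the bar place; bar released, at rest, flat, rib up on the mat, centre within 50 mm along and 40 mm across, 0.4 rad of its length; rod released, at rest, flat on the tray floor, centre within 40 mm along and 35 mm across of the tray centre (all of step 3 and y of bolt_tip in the frame of fixture below -0.0915 m and x of retaining_bar in the frame of mat between -0.05 and 0.05 m and y of retaining_bar in the frame of mat between -0.04 and 0.04 m and z of retaining_bar in the frame of mat below 0.01 m and angle between retaining_bar's own z axis and vertical below 0.1 rad and angle between the y axis of retaining_bar and the x axis of mat, either way round below 0.4 rad and contact force between retaining_bar and the fingers below 0.3 N and linear speed of retaining_bar below 0.02 m/s); the robot touches nothing.
It fails at once if the grease tin is pushed more than 30 mm (distance of grease_tin from where it was at the start of the episode above 0.03 m).
It fails at once if the wood block is pushed more than 30 mm (distance of wood_block from where it was at the start of the episode above 0.03 m).
It fails at once if the bar is dropped or thrown (faster than 0.75 m/s with no finger on it) (linear speed of retaining_bar above 0.75 m/s and contact force between retaining_bar and the fingers below 0.1 N).
It fails at once if the rod is dropped or thrown (faster than 0.75 m/s with no finger on it) (linear speed of con_rod above 0.75 m/s and contact force between con_rod and the fingers below 0.1 N).
It also fails if it takes over 72 s, if anything falls off the work surface, if the arm or the gripper's body presses on something with over 40 N, if the wrist force passes 120 N, or if a joint passes its speed limit or range.

## Working session

There is one attempt and no reset: what is moved stays moved. The work goes in short steps, Python scripts to look and compute and a tool call to move; the robot and the scene stay as the last step left them, time stands still between calls to the robot, and variables do not carry over. Pictures are saved under pics/ and viewed, and the job is handed in when it is done.

Besides the shell and the picture viewer there is one more tool, called after "Emit:" by a JSON object that holds its "api" and its "payload". carry_out: Moves the arm, as the interface text tells. Its arguments: {"type":"object","properties":{"moves":{"type":"array"},"force":{"type":"number"}},"required":["moves"]}

```bash
ls; mkdir -p pics
python3 - <<'E'
from rig import robot
import cv2
o=robot.get_obs();print(o)
for n in ("scene","top","wrist"):
    im=robot.camera(n);cv2.imwrite(f"pics/{n}0.png",im[:,:,::-1]);print(n,robot.camera_params(n))
E
```

```text
pics
{'time': 0.0, 'q': array([-1.30649746e+00,  5.28439898e-01,  1.43389559e+00,  7.98970084e-06,
        1.18136481e+00, -1.78486853e-01]), 'joint_velocities': array([ 6.56391583e-04,  4.23454413e-05, -9.04059173e-04, -5.00041970e-04,
        2.93199740e-04, -3.69125925e-04]), 'joint_torque': array([-4.40550593e-04, -4.40043032e+01, -1.76591617e+01,  6.32395735e-02,
        5.81452169e-02, -1.66751497e-04]), 'position': array([ 0.26764525, -0.56405464,  0.24658983]), 'tool_rot': array([-0.59708396,  0.37854988, -0.37745536,  0.59809546]), 'ft_force': array([ 0.26081793,  0.78684469, -0.58623058]), 'moment': array([-0.06928606, -0.01272443, -0.00470885]), 'grip_width': 0.0869630641118746}
scene {'fx': 501.47599548381334, 'fy': 501.47599548381334, 'cx': 317.687729793169, 'cy': 210.02584363261388, 'k1': -0.05219010314971108, 'extrinsics': array([[-0.74179736, -0.50145088,  0.44529057, -0.01353735],
       [-0.67062048,  0.55248697, -0.49500133,  0.56848956],
       [ 0.00220161, -0.66581165, -0.74611661,  1.03332733],
       [ 0.        ,  0.        ,  0.        ,  1.        ]])}
top 
[... 179 characters left out ...]
 0.10950023,  0.43896884],
       [-0.9997034 ,  0.00923245, -0.02253624, -0.05238526],
       [ 0.02138823, -0.10973024, -0.99373126,  1.13679601],
       [ 0.        ,  0.        ,  0.        ,  1.        ]])}
wrist {'fx': 313.84260107776356, 'fy': 313.84260107776356, 'cx': 322.90641802602534, 'cy': 203.85504237328135, 'k1': -0.0607422237062455, 'mount': array([[ 9.99999756e-01, -3.07916496e-04,  6.27242249e-04,
        -6.87580004e-04],
       [-6.87776261e-04, -2.75317553e-01,  9.61353094e-01,
        -1.37113418e-01],
       [-1.23325675e-04, -9.61353291e-01, -2.75317698e-01,
         7.47277471e-02],
       [ 0.00000000e+00,  0.00000000e+00,  0.00000000e+00,
         1.00000000e+00]])}
```

View pics/top0.png

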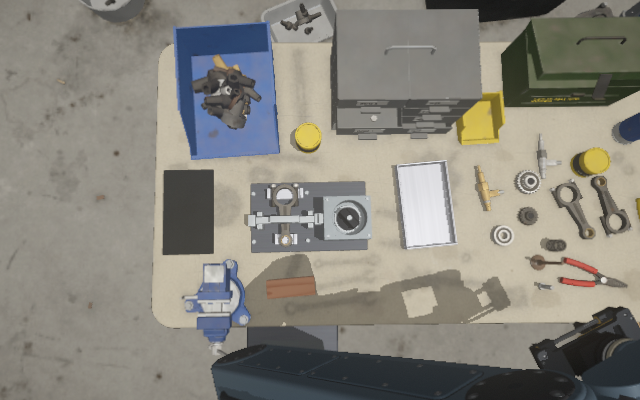

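View pics/scene0.png

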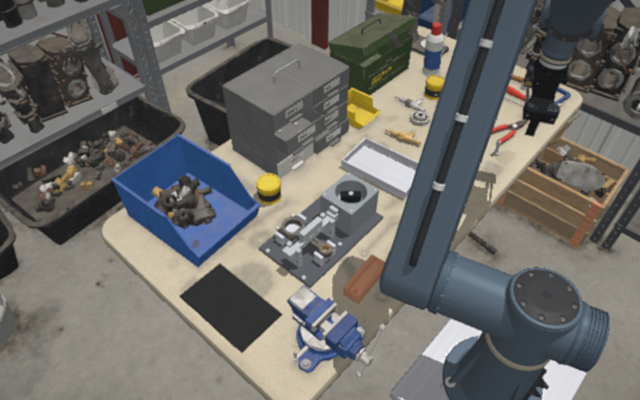

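```bash
cat > h.py <<'E'
import numpy as np, cv2
from scipy.spatial.transform import Rotation as R
from rig import robot
def ray(name,uv,T=None):
    p=robot.camera_params(name); E=p.get('extrinsics') if T is None else T
    d=np.array([(uv[0]-p['cx'])/p['fx'],(uv[1]-p['cy'])/p['fy']]); u=d.copy()
    for _ in range(20): u=d/(1+p['k1']*(u@u))
    v=E[:3,:3]@np.array([u[0],u[1],1]); return E[:3,3],v
def onz(name,uv,z,T=None):
    c,v=ray(name,uv,T); return c+v*(z-c[2])/v[2]
def proj(name,P,T=None):
    p=robot.camera_params(name); E=p.get('extrinsics') if T is None else T
    q=E[:3,:3].T@(np.array(P)-E[:3,3]); u=q[:2]/q[2]; u=u*(1+p['k1']*(u@u))
    return np.array([p['cx']+p['fx']*u[0],p['cy']+p['fy']*u[1]])
def wristT(o):
    T=np.eye(4);T[:3,:3]=R.from_quat(o['tool_rot']).as_matrix();T[:3,3]=o['position']
    return T@robot.camera_params('wrist')['mount']
def go(o,target,yaw):
    """shift in tool axes cm and rotvec to reach target pos, tool y down, tool x at yaw (mod pi)"""
    Rt=R.from_quat(o['tool_rot']).as_matrix()
    best=None
    for y in (yaw,yaw+np.pi):
        X=np.array([np.cos(y),np.sin(y),0]);Y=np.array([0,0,-1.]);G=np.c_[X,Y,np.cross(X,Y)]
        rv=R.from_matrix(Rt.T@G).as_rotvec()
        if best is None or np.linalg.norm(rv)<np.linalg.norm(best): best=rv
    return np.round(Rt.T@(np.array(target)-o['position'])*100,2),np.round(best,3)
E
python3 - <<'E'
from h import *
o=robot.get_obs();print(R.from_quat(o['tool_rot']).as_matrix().round(3))
im=cv2.imread('pics/top0.png');cv2.imwrite('pics/topz.png',cv2.resize(im[100:300,120:500],None,fx=2.1,fy=2.1,interpolation=cv2.INTER_CUBIC))
E
```

```text
[[ 0.428 -0.     0.904]
 [-0.904  0.002  0.428]
 [-0.002 -1.     0.   ]]
```

View pics/topz.png

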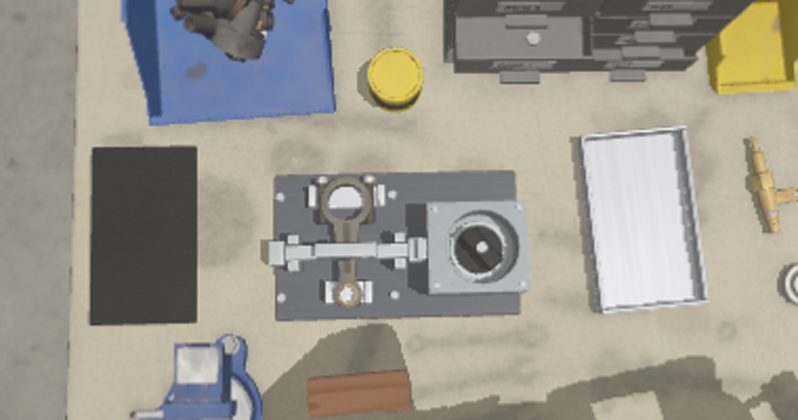

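Run:
```python
from h import *
im=cv2.imread('pics/top0.png')
print('base px',proj('top',[0,0,0]))
# tray corners, mat corners rough
g=cv2.cvtColor(im,cv2.COLOR_BGR2GRAY)
sub=lambda m,x0,x1,y0,y1:(lambda z:(z.__setitem__((slice(y0,y1),slice(x0,x1)),m[y0:y1,x0:x1]),z)[1])(np.zeros_like(m))
m=sub(((g<60)*255).astype('uint8'),155,220,160,265)
c=max(cv2.findContours(m,0,2)[0],key=cv2.contourArea);r=cv2.minAreaRect(c);b=cv2.boxPoints(r)
w=np.array([onz('top',p,0.006)[:2] for p in b]);print('mat',b.round(1).tolist(),w.round(3).tolist(),w.mean(0),[np.linalg.norm(w[i]-w[i-1]).round(3) for i in range(4)])
hsv=cv2.cvtColor(im,cv2.COLOR_BGR2HSV)
m=sub(((hsv[...,1]<35)&(g>120))*np.uint8(255),390,465,150,260)
c=max(cv2.findContours(m,0,2)[0],key=cv2.contourArea);r=cv2.minAreaRect(c);b=cv2.boxPoints(r)
w=np.array([onz('top',p,0.03)[:2] for p in b]);print('tray',b.round(1).tolist(),w.round(3).tolist(),w.mean(0),[np.linalg.norm(w[i]-w[i-1]).round(3) for i in range(4)])
# knob well, fixture
for n,p,z in [('knob',(349,217),.088),('tin',(307,137),.06)]: print(n,onz('top',p,z).round(3))
for p in [(251,183),(367,181),(369,250),(251,251)]: print(p,onz('top',p,.01).round(3))
for p in [(323,197),(367,197),(369,241),(325,241)]: print(p,onz('top',p,.095).round(3))
```

```text
base px [285.434334   435.66163914]Traceback (most recent call last):
  File "<stdin>", line 8, in <module>
ValueError: max() iterable argument is empty
```

```bash
cat > m1.py <<'E'
from h import *
im=cv2.imread('pics/top0.png')
g=cv2.cvtColor(im,cv2.COLOR_BGR2GRAY);hsv=cv2.cvtColor(im,cv2.COLOR_BGR2HSV)
def quad(n,mask,x0,x1,y0,y1,z):
    m=np.zeros(g.shape,np.uint8);m[y0:y1,x0:x1]=mask[y0:y1,x0:x1]*255
    cs=cv2.findContours(m,cv2.RETR_EXTERNAL,cv2.CHAIN_APPROX_SIMPLE)[0]
    c=max(cs,key=cv2.contourArea);b=cv2.boxPoints(cv2.minAreaRect(c))
    w=np.array([onz('top',p,z)[:2] for p in b]);e=w-np.roll(w,1,0);l=np.linalg.norm(e,axis=1)
    i=l.argmax();print(n,b.round(1).tolist(),'ctr',w.mean(0).round(4),'sides',l.round(3),'long yaw',np.arctan2(e[i,1],e[i,0]).round(3))
print(g[210,190],g[150:175,190])
quad('mat',g<60,155,220,160,265,.006)
quad('tray',(g>110)&(hsv[...,1]<45),390,465,150,260,.03)
quad('fix',(g>40)&(g<110)&(hsv[...,1]<60),245,380,170,260,.01)
quad('wood',(hsv[...,2]>70)&(hsv[...,1]>120),250,330,270,302,.038)
for n,p,z in [('knob',(349,217),.088),('tin',(307,137),.06)]: print(n,onz('top',p,z).round(3))
for p in [(251,183),(366,181),(368,249),(251,252)]: print(p,onz('top',p,.01).round(3))
for p in [(324,196),(367,196),(370,239),(324,239)]: print(p,onz('top',p,.095).round(3))
E
python3 m1.py
```

```text
65 [106 110 119 129 131 174 176 174 174 176 186 183 181 185 185 185 183 185
 183 150  72  66  66  65  67]Traceback (most recent call last):
  File "m1.py", line 11, in <module>
    quad('mat',g<60,155,220,160,265,.006)
    ~~~~^^^^^^^^^^^^^^^^^^^^^^^^^^^^^^^^^
  File "m1.py", line 7, in quad
    c=max(cs,key=cv2.contourArea);b=cv2.boxPoints(cv2.minAreaRect(c))
ValueError: max() iterable argument is empty
```

```bash
sed -i "s/g<60,155/g<105,155/" m1.py; python3 m1.py
```

```text
65 [106 110 119 129 131 174 176 174 174 176 186 183 181 185 185 185 183 185
 183 150  72  66  66  65  67]
mat [[163.0, 170.0], [213.0, 170.0], [213.0, 254.0], [163.0, 254.0]] ctr [0.5538 0.2484] sides [0.217 0.129 0.218 0.126] long yaw -3.128
tray [[390.0, 150.0], [464.0, 150.0], [464.0, 259.0], [390.0, 259.0]] ctr [ 0.5657 -0.3651] sides [0.281 0.192 0.281 0.187] long yaw 3.092
fix [[337.0, 208.0], [358.0, 208.0], [358.0, 229.0], [337.0, 229.0]] ctr [ 0.5315 -0.1628] sides [0.055 0.055 0.055 0.054] long yaw -1.58
wood [[270.0, 293.0], [270.0, 293.0], [268.0, 293.0], [268.0, 293.0]] ctr [0.3467 0.0378] sides [0.005 0.    0.005 0.   ] long yaw -1.586
knob [ 0.529 -0.159  0.088]
tin [ 0.734 -0.06   0.06 ]
(251, 183) [0.626 0.087 0.01 ]
(366, 181) [ 0.629 -0.213  0.01 ]
(368, 249) [ 0.452 -0.214  0.01 ]
(251, 252) [0.448 0.086 0.01 ]
(324, 196) [ 0.579 -0.099  0.095]
(367, 196) [ 0.578 -0.203  0.095]
(370, 239) [ 0.475 -0.207  0.095]
(324, 239) [ 0.476 -0.097  0.095]
```

Run:
```python
from h import *
im=cv2.imread('pics/top0.png');a=im[192:246,315:378]
a=cv2.resize(a,None,fx=9,fy=9,interpolation=cv2.INTER_CUBIC);a=cv2.convertScaleAbs(a,alpha=1.8)
cv2.imwrite('pics/knobz.png',a)
```

```text
(no output)
```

View pics/knobz.png

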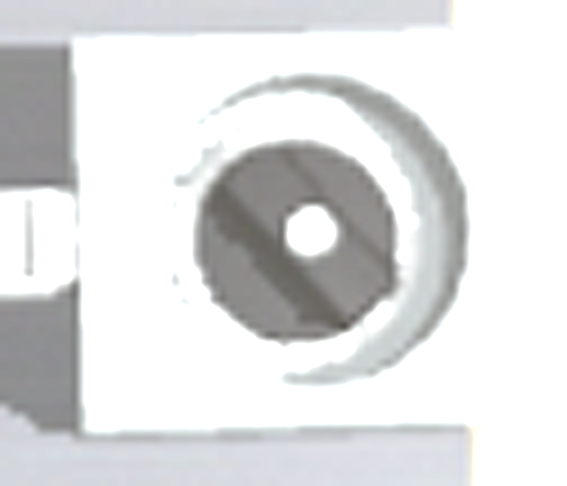

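Run:
```python
from h import *
o=robot.get_obs();print(go(o,[0.53,-0.157,0.22],-0.82),go(o,[0.53,-0.10,0.26],-0.82))
```

```text
(array([-25.55,   2.73,  41.15]), array([-0.001, -0.308, -0.002])) (array([-30.71,  -1.26,  43.59]), array([-0.001, -0.308, -0.002]))
```

Emit:
{"api": "carry_out", "payload": {"moves": [[1,-25.6,2.7,41.1,0,-0.308,0],[1,-25.6,2.7,41.1,0,-0.308,0],[1,-25.6,2.7,41.1,0,-0.308,0],[1,-25.6,2.7,41.1,0,-0.308,0],[1,-25.6,2.7,41.1,0,-0.308,0],[1,-25.6,2.7,41.1,0,-0.308,0],[1,-25.6,2.7,41.1,0,-0.308,0],[0.5,-25.6,2.7,41.1,0,-0.308,0],[0.5,-25.6,2.7,41.1,0,-0.308,0],[0.5,-25.6,2.7,41.1,0,-0.308,0],[0.5,-25.6,2.7,41.1,0,-0.308,0],[0.5,-25.6,2.7,41.1,0,-0.308,0],[0.5,-25.6,2.7,41.1,0,-0.308,0],[0.5,-25.6,2.7,41.1,0,-0.308,0]]}}

```text
time: 1.55
position: [0.5289, -0.1586, 0.2206]
tool_rot: [0.648, -0.283, 0.282, -0.648]
ft_force: [0.1, -0.2, -0.2]
grip_width: 0.0453
```

Run:
```python
from h import *
import pickle
o=robot.get_obs();print(o['position'],o['q'],o['ft_force'],o['grip_width'])
w=robot.camera('wrist')[:,:,::-1];t=robot.camera('top')[:,:,::-1];s=robot.camera('scene')[:,:,::-1]
cv2.imwrite('pics/w1.png',w);cv2.imwrite('pics/t1.png',t);cv2.imwrite('pics/s1.png',s);pickle.dump(o,open('o1.pkl','wb'))
```

```text
[ 0.52889804 -0.15862477  0.22056357] [-4.93644612e-01  4.64294212e-01  1.64533394e+00 -3.09776890e-04
  1.03209364e+00  3.28624815e-01] [ 0.13540184 -0.20441101 -0.16741904] 0.045294584704514425
```

View pics/w1.png

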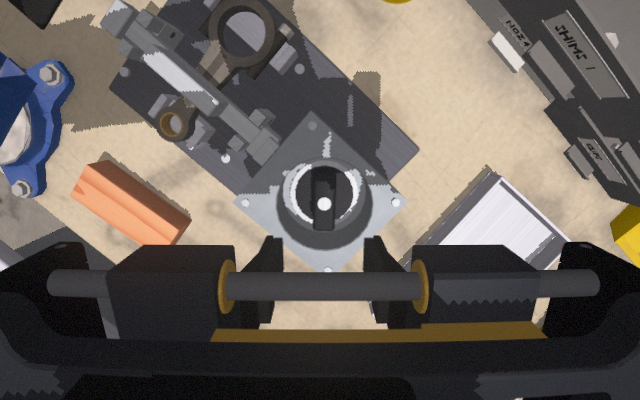

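View pics/s1.png

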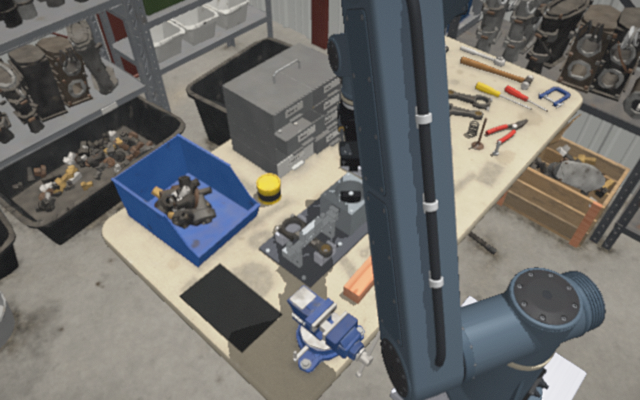

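Run:
```python
from h import *
import pickle
o=pickle.load(open('o1.pkl','rb'));T=wristT(o)
im=cv2.imread('pics/w1.png')
cv2.imwrite('pics/w1z.png',cv2.resize(im[90:280,215:425],None,fx=3.8,fy=3.1,interpolation=cv2.INTER_CUBIC))
print(onz('wrist',(324,203.5),.088,T))
print('top',onz('top',(349.6,217.6),.088))
a=im[0:300,60:460];cv2.imwrite('pics/w1y.png',cv2.resize(a,None,fx=2,fy=2))
```

```text
[ 0.52758649 -0.16020067  0.088     ]
top [ 0.52712779 -0.16025633  0.088     ]
```

View pics/w1z.png

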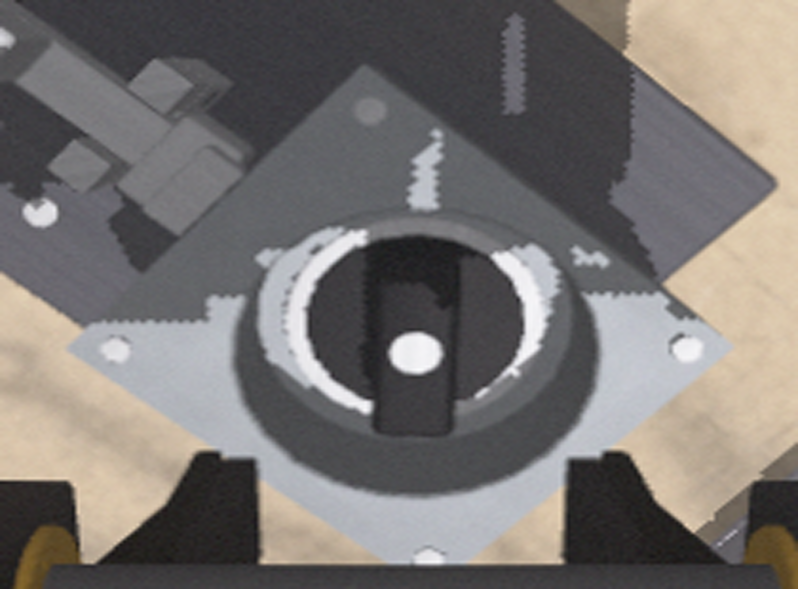

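View pics/w1y.png

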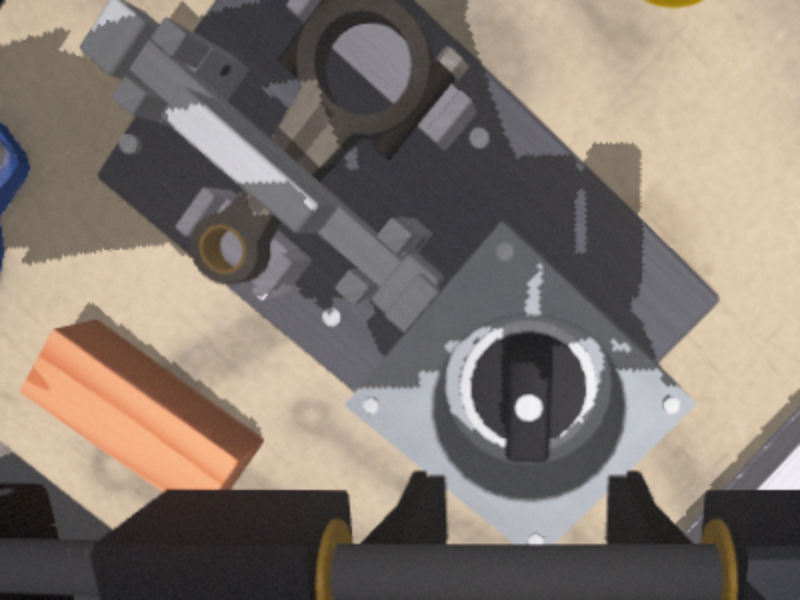

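Run:
```python
from h import *
o=robot.get_obs();print(go(o,[0.5274,-0.1602,0.085],-0.82))
```

```text
(array([ 0.02, 13.57, -0.24]), array([ 0.   , -0.002,  0.   ]))
```

Emit:
{"api": "carry_out", "payload": {"moves": [[0.42,0,0,-0.2,0,0,0],[0.42,0,2.5,-0.2,0,0,0],[0.42,0,5,-0.2,0,0,0],[0.42,0,7.5,-0.2,0,0,0],[0.42,0,9.5,-0.2,0,0,0],[0.42,0,11,-0.2,0,0,0],[0.42,0,12.5,-0.2,0,0,0],[0.42,0,13.5,-0.2,0,0,0],[0.42,0,13.5,-0.2,0,0,0],[0.15,0,13.5,-0.2,0,0,0],[0.15,0,13.5,-0.2,0,0,0],[0.1,0,13.5,-0.2,0,0,0],[0.1,0,13.5,-0.2,0,0,0]], "force": 25}}

```text
time: 3.0
position: [0.5292, -0.1595, 0.0864]
tool_rot: [0.649, -0.281, 0.283, -0.648]
ft_force: [1.6, -1.9, 0.3]
grip_width: 0.0201
```

Emit:
{"api": "carry_out", "payload": {"moves": [[0.1,0,0,0,0,-0.1,0],[0.1,0,0,0,0,-0.2,0],[0.1,0,0,0,0,-0.3,0],[0.1,0,0,0,0,-0.4,0],[0.1,0,0,0,0,-0.5,0],[0.1,0,0,0,0,-0.6,0],[0.1,0,0,0,0,-0.7,0]]}}

```text
time: 3.7
position: [0.5287, -0.1593, 0.0864]
tool_rot: [0.706, -0.04, 0.042, -0.706]
ft_force: [0.7, -1.1, 2.0]
grip_width: 0.0198
```

```bash
cat > st.py <<'E'
from h import *
o=robot.get_obs();m=R.from_quat(o['tool_rot']).as_matrix();print(o['time'],o['position'].round(4),'q',o['q'].round(3),'F',o['ft_force'].round(1),'M',o['moment'].round(2),'w',o['grip_width'].round(4),'yaw',np.arctan2(m[1,0],m[0,0]).round(3),'t6',o['joint_torque'][5].round(3))
E
python3 st.py
```

```text
Traceback (most recent call last):
  File "st.py", line 2, in <module>
    o=robot.get_obs();m=R.from_quat(o['tool_rot']).as_matrix();print(o['time'],o['position'].round(4),'q',o['q'].round(3),'F',o['ft_force'].round(1),'M',o['moment'].round(2),'w',o['grip_width'].round(4),'yaw',np.arctan2(m[1,0],m[0,0]).round(3),'t6',o['joint_torque'][5].round(3))
                                                                                                                                                                                  ^^^^^^^^^^^^^^^^^^^^^
AttributeError: 'float' object has no attribute 'round'
```

```bash
sed -i "s/o\['grip_width'\].round(4)/round(o['grip_width'],4)/" st.py
python3 st.py
```

```text
3.7 [ 0.5287 -0.1593  0.0864] q [-0.495  0.67   1.744 -0.     0.726 -0.378] F [ 0.7 -1.1  2. ] M [-0.26 -0.05 -0.15] w 0.0198 yaw -0.116 t6 0.519
```

Emit:
{"api": "carry_out", "payload": {"moves": [[0.1,0,0,0,0,-0.1,0],[0.1,0,0,0,0,-0.2,0],[0.1,0,0,0,0,-0.3,0],[0.1,0,0,0,0,-0.4,0],[0.1,0,0,0,0,-0.5,0],[0.1,0,0,0,0,-0.6,0],[0.1,0,0,0,0,-0.7,0],[0.1,0,0,0,0,-0.8,0],[0.1,0,0,0,0,-0.9,0],[0.1,0,0,0,0,-1.0,0],[0.1,0,0,0,0,-1.1,0],[0.1,0,0,0,0,-1.2,0],[0.1,0,0,0,0,-1.3,0]]}}

```text
time: 5.0
position: [0.5279, -0.1597, 0.0864]
tool_rot: [0.587, 0.394, -0.395, -0.586]
ft_force: [-2.2, -4.1, 3.0]
grip_width: 0.0201
```

```bash
python3 st.py
```

```text
5.0 [ 0.5279 -0.1597  0.0864] q [-0.496  0.669  1.745 -0.002  0.726 -1.678] F [-2.2 -4.1  3. ] M [-0.63  0.3  -0.08] w 0.0201 yaw 1.184 t6 0.514
```

Emit:
{"api": "carry_out", "payload": {"moves": [[0.1,0,0,0,0,-0.05,0],[0.1,0,0,0,0,-0.1,0],[0.1,0,0,0,0,-0.15,0],[0.1,0,0,0,0,-0.2,0],[0.1,0,0,0,0,-0.2,0]]}}

```text
time: 5.5
position: [0.5278, -0.1599, 0.0864]
tool_rot: [0.546, 0.45, -0.451, -0.544]
ft_force: [-2.3, -4.7, 2.8]
grip_width: 0.0198
```

```bash
python3 st.py
```

```text
5.5 [ 0.5278 -0.1599  0.0864] q [-0.496  0.669  1.745 -0.003  0.726 -1.875] F [-2.3 -4.7  2.8] M [-0.62  0.32 -0.02] w 0.0198 yaw 1.382 t6 -0.119
```

Emit:
{"api": "carry_out", "payload": {"moves": [[0.1,0,0,0,0,-0.05,0],[0.1,0,0,0,0,-0.1,0],[0.1,0,0,0,0,-0.15,0],[0.1,0,0,0,0,-0.15,0]]}}

```text
time: 5.9
position: [0.5275, -0.1599, 0.0864]
tool_rot: [0.511, 0.489, -0.49, -0.51]
ft_force: [-3.3, -5.2, 4.1]
grip_width: 0.0206
```

```bash
python3 st.py
```

```text
5.9 [ 0.5275 -0.1599  0.0864] q [-4.960e-01  6.690e-01  1.745e+00 -2.000e-03  7.270e-01 -2.023e+00] F [-3.3 -5.2  4.1] M [-0.8   0.48 -0.61] w 0.0206 yaw 1.528 t6 -0.788
```

Emit:
{"api": "carry_out", "payload": {"moves": [[0.1,0,0,0,0,-0.05,0],[0.1,0,0,0,0,-0.05,0],[0.1,0,0,0,0,-0.05,0]]}}

```text
time: 6.2
position: [0.5274, -0.1599, 0.0863]
tool_rot: [-0.499, -0.501, 0.502, 0.498]
ft_force: [-3.1, -6.0, 3.7]
grip_width: 0.0211
```

```bash
python3 st.py
python3 - <<'E'
from h import *
w=robot.camera('wrist')[:,:,::-1];t=robot.camera('top')[:,:,::-1]
cv2.imwrite('pics/w2.png',w);cv2.imwrite('pics/t2.png',t)
E
```

```text
6.2 [ 0.5274 -0.1599  0.0863] q [-4.970e-01  6.690e-01  1.745e+00 -2.000e-03  7.270e-01 -2.072e+00] F [-3.1 -6.   3.7] M [-0.86  0.52 -0.85] w 0.0211 yaw 1.577 t6 -0.872
```

View pics/w2.png

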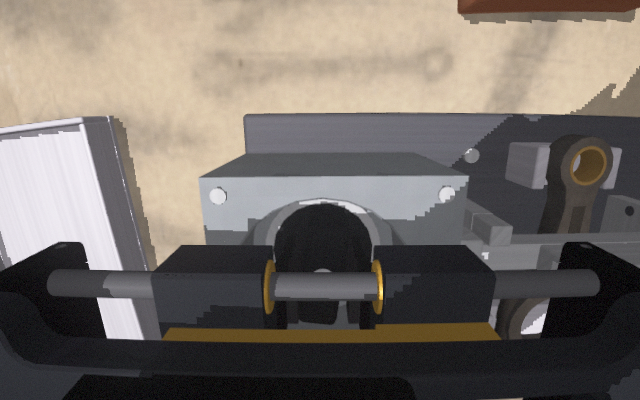

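View pics/t2.png

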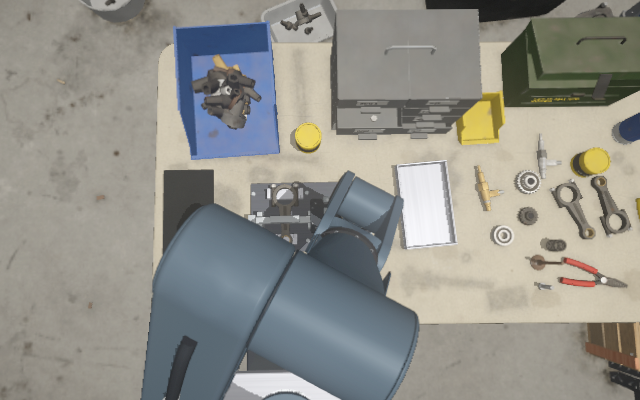

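Emit:
{"api": "carry_out", "payload": {"moves": [[0.42,0,0,0,0,0,0],[0.42,0,0,0,0,0,0],[0.42,0,0,0,0,0,0],[0.42,0,-2,0,0,0,0],[0.42,0,-5,0,0,0,0],[0.42,0,-10,0,0,0,0],[0.7,0,-15,0,0,0.1,0],[0.7,4,-16,0,0,0.25,0],[0.7,8,-16,0,0,0.4,0],[0.7,12,-16,0,0,0.55,0],[0.7,13,-16,0,0,0.7,0],[0.7,13,-16,0,0,0.85,0],[0.7,13,-16,0,0,1.0,0],[0.7,13,-16,0,0,1.15,0],[0.7,13,-16,0,0,1.3,0],[0.7,13,-16,0,0,1.45,0],[0.7,13,-16,0,0,1.57,0],[0.7,13,-16,0,0,1.57,0],[0.7,13,-16,0,0,1.57,0]]}}

```text
time: 8.2
position: [0.5267, -0.0283, 0.2455]
tool_rot: [-0.707, -0.005, 0.005, 0.707]
ft_force: [0.3, 0.4, -0.6]
grip_width: 0.0609
```

```bash
python3 st.py
python3 - <<'E'
from h import *
import pickle
o=robot.get_obs();pickle.dump(o,open('o3.pkl','wb'))
w=robot.camera('wrist')[:,:,::-1]
cv2.imwrite('pics/w3.png',w)
E
```

```text
8.2 [ 0.5267 -0.0283  0.2455] q [-0.266  0.4    1.678  0.     1.064 -0.279] F [ 0.3  0.4 -0.6] M [ 0.03 -0.08 -0.02] w 0.0609 yaw 0.013 t6 0.024
```

View pics/w3.png

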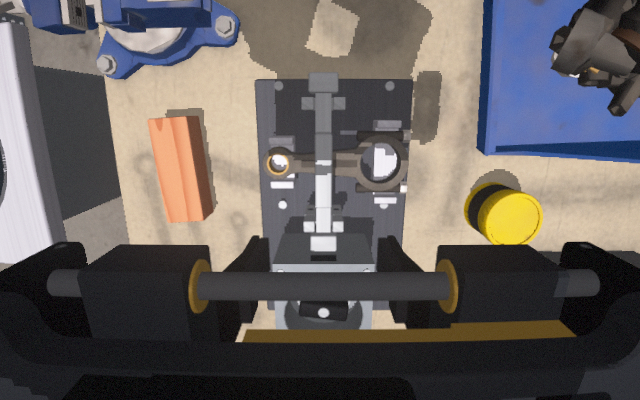

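Run:
```python
from h import *
import pickle
o=pickle.load(open('o3.pkl','rb'));T=wristT(o)
im=cv2.imread('pics/w3.png')
cv2.imwrite('pics/w3z.png',cv2.resize(im[60:335,225:425],None,fx=2.9,fy=2.1,interpolation=cv2.INTER_CUBIC))
```

```text
(no output)
```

View pics/w3z.png

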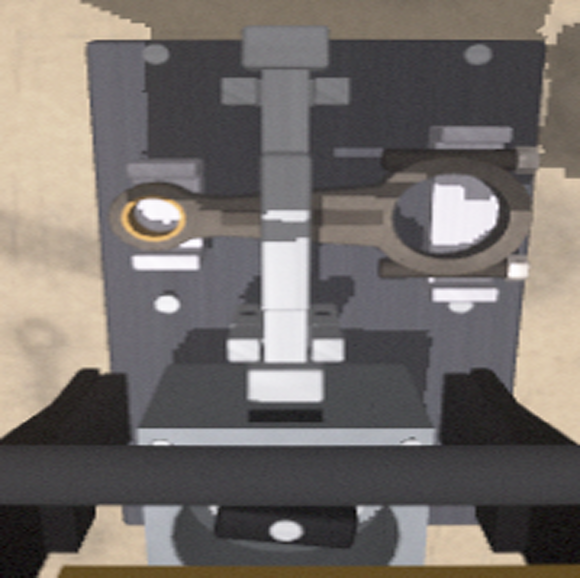

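Run:
```python
from h import *
import pickle
o=pickle.load(open('o3.pkl','rb'));T=wristT(o)
f=lambda X,Y,z:onz('wrist',(225+X/2.9,60+Y/2.1),z,T).round(4)
for n,X,Y,z in [('farL',243,27,.075),('farR',328,27,.075),('nearL',248,401,.075),('nearR',323,401,.075),('rib farL',262,153,.096),('rib farR',310,153,.096),('rib nearL',264,309,.096),('rib nearR',308,309,.096),('housing edge L',139,430,.095),('R',436,430,.095)]: print(n,f(X,Y,z))
t=lambda p,z:onz('top',p,z).round(3)
print('vice',t((215,262),.1),t((215,262),.05),'bin',t((230,157),0.05),t((192,158),0.0))
# top view of bar ends at t0
for p,z in [((247,219),.075),((322,218),.075)]: print('top',t(p,z))
```

```text
farL [0.5114 0.0843 0.075 ]
farR [0.5383 0.0847 0.075 ]
nearL [ 0.5134 -0.0933  0.075 ]
nearR [ 0.541  -0.0929  0.075 ]
rib farL [0.5182 0.0312 0.096 ]
rib farR [0.533  0.0314 0.096 ]
rib nearL [ 0.5194 -0.0381  0.096 ]
rib nearR [ 0.5338 -0.0379  0.096 ]
housing edge L [ 0.476 -0.1    0.095]
R [ 0.5799 -0.0987  0.095 ]
vice [0.425 0.159 0.1  ] [0.424 0.169 0.05 ] bin [0.687 0.135 0.05 ] [0.696 0.243 0.   ]
top [0.527 0.088 0.075]
top [ 0.528 -0.094  0.075]
```

Emit:
{"api": "carry_out", "payload": {"moves": [[0.5,0,2,2.4,0,0,0],[0.5,-0.1,5,2.4,0,0,0],[0.5,-0.1,8,2.4,0,0,0],[0.5,-0.1,11,2.4,0,0,0],[0.5,-0.1,13,2.4,0,0,0],[0.5,-0.1,14.5,2.4,0,0,0],[0.5,-0.1,15.5,2.4,0,0,0],[0.5,-0.1,15.5,2.4,0,0,0],[0.5,-0.1,15.5,2.4,0,0,0],[0.1,-0.1,15.5,2.4,0,0,0],[0.1,-0.1,15.5,2.4,0,0,0],[0.1,-0.1,15.5,2.4,0,0,0],[0.1,-0.1,15.5,2.4,0,0,0],[0.1,-0.1,15.5,2.4,0,0,0]], "force": 45}}

```text
time: 9.65
position: [0.526, -0.0047, 0.091]
tool_rot: [0.707, 0.004, -0.003, -0.707]
ft_force: [0.9, 0.7, 1.4]
grip_width: 0.0162
```

```bash
python3 st.py
```

```text
9.65 [ 0.526  -0.0047  0.091 ] q [-0.222  0.641  1.808  0.     0.692 -0.232] F [0.9 0.7 1.4] M [-0.01 -0.15 -0.03] w 0.0162 yaw 0.01 t6 0.05
```

Emit:
{"api": "carry_out", "payload": {"moves": [[0.1,0,-0.5,0,0,0,0],[0.1,0,-1.2,0,0,0,0],[0.1,0,-2,0,0,0,0],[0.1,0,-3,0,0,0,0],[0.1,0,-4.5,0,0,0,0],[0.1,0,-6,0,0,0,0],[0.1,0,-7.5,0,0,0,0],[0.1,0,-9,0,0,0,0],[0.1,0,-9,0,0,0,0]]}}

```text
time: 10.55
position: [0.5268, -0.0049, 0.183]
tool_rot: [0.707, 0.005, -0.002, -0.707]
ft_force: [1.0, 0.2, -2.7]
grip_width: 0.0156
```

```bash
python3 st.py
python3 - <<'E'
from h import *
cv2.imwrite('pics/w4.png',robot.camera('wrist')[:,:,::-1]);cv2.imwrite('pics/s4.png',robot.camera('scene')[:,:,::-1])
o=robot.get_obs();print(go(o,[.554,.2484,.12],1.58))
E
```

```text
10.55 [ 0.5268 -0.0049  0.183 ] q [-0.222  0.486  1.746  0.     0.904 -0.232] F [ 1.   0.2 -2.7] M [ 0.01 -0.16 -0.02] w 0.0156 yaw 0.01 t6 -0.003
(array([ 3.11,  6.09, 25.27]), array([ 1.00e-03, -1.57e+00,  0.00e+00]))
```

View pics/w4.png

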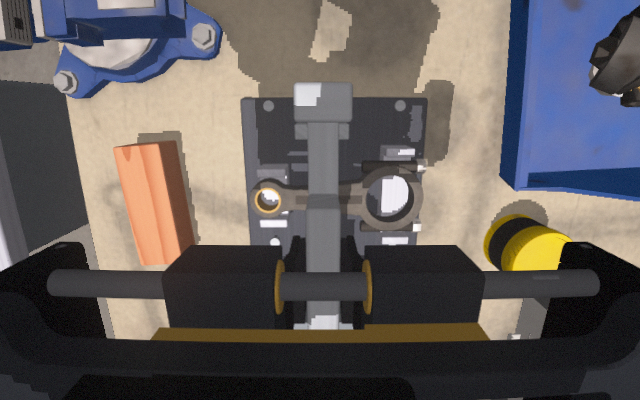

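View pics/s4.png

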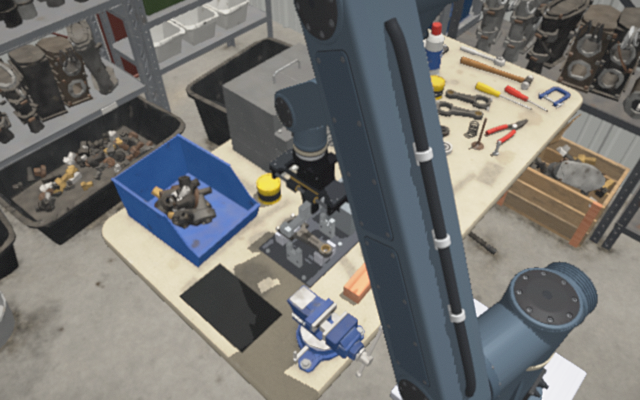

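Emit:
{"api": "carry_out", "payload": {"moves": [[0.1,0,0,1,0,-0.05,0],[0.1,0,0,3,0,-0.15,0],[0.1,0,0,5,0,-0.27,0],[0.1,0.5,0,7,0,-0.39,0],[0.1,0.8,0,9,0,-0.51,0],[0.1,1,0,11,0,-0.63,0],[0.1,1.3,0,13,0,-0.75,0],[0.1,1.6,0,15,0,-0.87,0],[0.1,1.9,0,17,0,-0.99,0],[0.1,2.2,0,19,0,-1.11,0],[0.1,2.5,0,21,0,-1.23,0],[0.1,2.7,1,22.5,0,-1.35,0],[0.1,2.9,2,24,0,-1.45,0],[0.1,3.1,3,25,0,-1.53,0],[0.1,3.1,4,25.3,0,-1.57,0],[0.1,3.1,4,25.3,0,-1.57,0],[0.1,3.1,4,25.3,0,-1.57,0]]}}

```text
time: 12.35
position: [0.5532, 0.2484, 0.1395]
tool_rot: [-0.497, -0.501, 0.503, 0.498]
ft_force: [0.8, -0.3, -2.6]
grip_width: 0.0159
```

```bash
python3 st.py
python3 - <<'E'
from h import *
cv2.imwrite('pics/w5.png',robot.camera('wrist')[:,:,::-1]);cv2.imwrite('pics/s5.png',robot.camera('scene')[:,:,::-1])
o=robot.get_obs();print(go(o,[.554,.2484,.047],1.58))
E
```

```text
12.35 [0.5532 0.2484 0.1395] q [ 0.238  0.64   1.572 -0.     0.932 -1.341] F [ 0.8 -0.3 -2.6] M [ 0.12 -0.13  0.05] w 0.0159 yaw 1.579 t6 -0.007
(array([0.01, 9.36, 0.01]), array([-0.   , -0.001, -0.   ]))
```

View pics/w5.png

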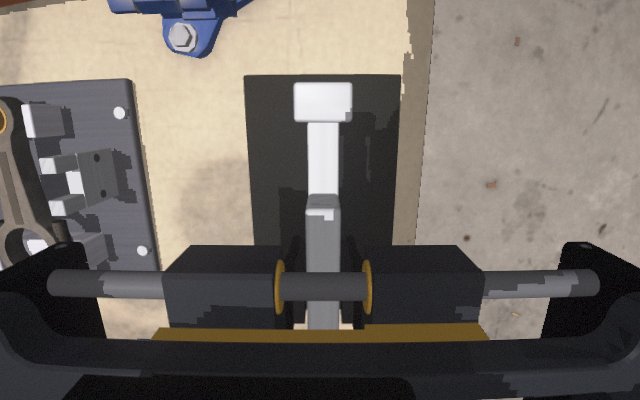

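View pics/s5.png

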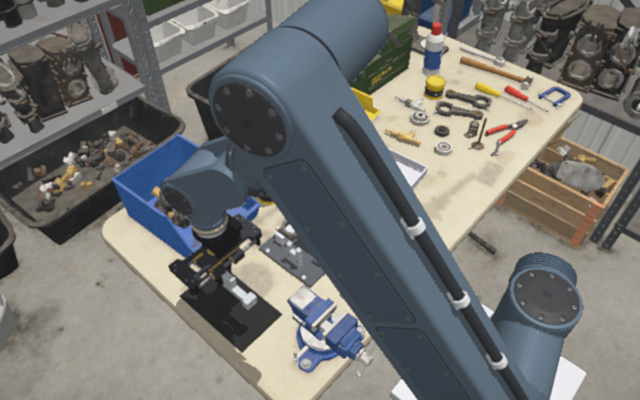

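Emit:
{"api": "carry_out", "payload": {"moves": [[0.1,0,1.5,0,0,0,0],[0.1,0,3.5,0,0,0,0],[0.1,0,5.5,0,0,0,0],[0.1,0,7.2,0,0,0,0],[0.1,0,8.2,0,0,0,0],[0.1,0,8.8,0,0,0,0],[0.1,0,9.1,0,0,0,0],[0.1,0,9.1,0,0,0,0]]}}

```text
time: 13.25
position: [0.5543, 0.2487, 0.0498]
tool_rot: [0.498, 0.502, -0.502, -0.498]
ft_force: [0.0, -0.7, -2.6]
grip_width: 0.0153
```

```bash
python3 st.py
```

```text
13.25 [0.5543 0.2487 0.0498] q [ 0.238  0.776  1.611  0.     0.754 -1.342] F [ 0.  -0.7 -2.6] M [ 0.11 -0.09 -0.01] w 0.0153 yaw 1.58 t6 0.0
```

Emit:
{"api": "carry_out", "payload": {"moves": [[0.1,0,0.1,0,0,0,0],[0.1,0,0.2,0,0,0,0],[0.1,0,0.2,0,0,0,0]]}}

```text
time: 13.55
position: [0.5542, 0.2487, 0.0479]
tool_rot: [0.498, 0.502, -0.502, -0.498]
ft_force: [0.1, 0.7, -3.2]
grip_width: 0.0153
```

```bash
python3 st.py
```

```text
13.55 [0.5542 0.2487 0.0479] q [ 0.238  0.779  1.611  0.     0.75  -1.342] F [ 0.1  0.7 -3.2] M [ 0.1  -0.15 -0.05] w 0.0153 yaw 1.58 t6 -0.0
```

Emit:
{"api": "carry_out", "payload": {"moves": [[0.1,0,0.1,0,0,0,0],[0.1,0,0.2,0,0,0,0],[0.1,0,0.25,0,0,0,0],[0.1,0,0.25,0,0,0,0]]}}

```text
time: 13.95
position: [0.5542, 0.2487, 0.046]
tool_rot: [0.498, 0.502, -0.502, -0.498]
ft_force: [-1.3, -0.2, 5.7]
grip_width: 0.0156
```

```bash
python3 st.py
```

```text
13.95 [0.5542 0.2487 0.046 ] q [ 0.238  0.782  1.612 -0.     0.747 -1.342] F [-1.3 -0.2  5.7] M [-0.01  0.24 -0.03] w 0.0156 yaw 1.58 t6 -0.005
```

Emit:
{"api": "carry_out", "payload": {"moves": [[0.5,0,0,0,0,0,0],[0.5,0,0,0,0,0,0],[0.5,0,0,0,0,0,0],[0.5,0,0,0,0,0,0],[0.5,0,-1,0,0,0,0],[0.5,0,-3,0,0,0,0],[0.5,0,-6,0,0,0,0],[0.5,0,-10,0,0,0,0],[0.5,0,-14,0,0,0,0],[0.5,0,-17,0,0,0,0],[0.5,0,-17,0,0,0,0]]}}

```text
time: 15.05
position: [0.5571, 0.2495, 0.221]
tool_rot: [0.5, 0.506, -0.499, -0.496]
ft_force: [0.2, -0.6, -0.5]
grip_width: 0.0432
```

```bash
python3 st.py
python3 - <<'E'
from h import *
cv2.imwrite('pics/w6.png',robot.camera('wrist')[:,:,::-1])
o=robot.get_obs();print(go(o,[.527,.0,.2],1.58),go(o,[.527,.0,.2],0.01))
E
```

```text
15.05 [0.5571 0.2495 0.221 ] q [ 0.238  0.534  1.506  0.     1.09  -1.342] F [ 0.2 -0.6 -0.5] M [ 0.16 -0.17  0.01] w 0.0432 yaw 1.58 t6 0.001
(array([-24.88,   1.78,   3.09]), array([0.006, 0.   , 0.001])) (array([-24.88,   1.78,   3.09]), array([0.004, 1.57 , 0.006]))
```

View pics/w6.png

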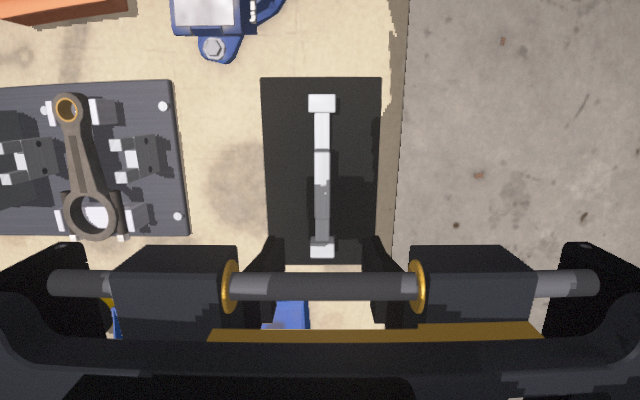

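Emit:
{"api": "carry_out", "payload": {"moves": [[0.6,-3,0,-1,0,0,0],[0.6,-7,0,-2,0,0,0],[0.6,-12,0,-3,0,0,0],[0.6,-17,0,-4,0,0,0],[0.6,-21,0,-4.3,0,0,0],[0.6,-24,0,-4.3,0,0,0],[0.6,-25.3,0,-4.3,0,0,0],[0.6,-25.3,0,-4.3,0,0,0],[0.6,-25.3,0,-4.3,0,0,0]]}}

```text
time: 16.0
position: [0.5987, -0.0028, 0.2143]
tool_rot: [-0.497, -0.502, 0.502, 0.498]
ft_force: [0.5, -0.6, 0.3]
grip_width: 0.052
```

```bash
python3 st.py
python3 - <<'E'
from h import *
import pickle
o=robot.get_obs();pickle.dump(o,open('o7.pkl','wb'))
im=robot.camera('wrist')[:,:,::-1];cv2.imwrite('pics/w7.png',im)
cv2.imwrite('pics/w7z.png',cv2.resize(im[40:260,220:460],None,fx=3,fy=2.7,interpolation=cv2.INTER_CUBIC))
E
```

```text
16.0 [ 0.5987 -0.0028  0.2143] q [-1.920e-01  5.320e-01  1.533e+00  1.000e-03  1.079e+00 -1.772e+00] F [ 0.5 -0.6  0.3] M [ 0.1  -0.14 -0.02] w 0.052 yaw 1.58 t6 -0.004
```

View pics/w7z.png

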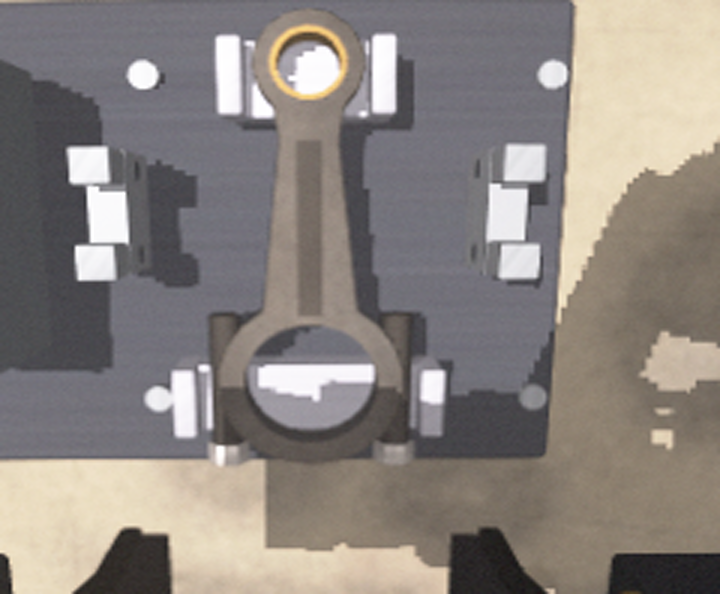

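Run:
```python
from h import *
import pickle
o=pickle.load(open('o7.pkl','rb'));T=wristT(o)
f=lambda X,Y,z=.048:onz('wrist',(220+X/3,40+Y/2.7),z,T).round(4)
a=f(308,10);b=f(312,462);s=f(308,62);B=f(310,380);print('ends',a,b,np.linalg.norm(b-a),'small ctr',s,'big',B)
print('shank L/R',f(267,290),f(354,290),f(275,190),f(346,190),f(266,310),f(357,310))
print('bolts',f(228,455,.039),f(395,455,.039))
print('slots',f(107,213,.051),f(508,213,.051))
im=robot.camera_params('top')
```

```text
ends [ 0.4608 -0.004   0.048 ] [ 0.6168 -0.0012  0.048 ] 0.15602512618165065 small ctr [ 0.477  -0.0038  0.048 ] big [ 0.5854 -0.0022  0.048 ]
shank L/R [ 0.5529 -0.0162  0.048 ] [0.5527 0.0116 0.048 ] [ 0.5186 -0.0137  0.048 ] [0.5184 0.0084 0.048 ] [ 0.56   -0.0166  0.048 ] [0.5598 0.0127 0.048 ]
bolts [ 0.617  -0.0303  0.039 ] [0.6165 0.0276 0.039 ]
slots [ 0.5266 -0.0657  0.051 ] [0.5254 0.0587 0.051 ]
```

Run:
```python
from h import *
o=robot.get_obs();print(go(o,[.5425,-.0025,.052],1.585))
```

```text
(array([ 0.02, 16.26,  5.61]), array([-0.001, -0.004,  0.001]))
```

Emit:
{"api": "carry_out", "payload": {"moves": [[0.6,0,0,2,0,0,0],[0.6,0,0,4.5,0,0,0],[0.6,0,1,5.6,0,0,0],[0.6,0,4,5.6,0,0,0],[0.6,0,7,5.6,0,0,0],[0.6,0,10,5.6,0,0,0],[0.6,0,12.5,5.6,0,0,0],[0.6,0,14.2,5.6,0,0,0],[0.6,0,15.2,5.6,0,0,0],[0.6,0,15.6,5.6,0,0,0],[0.6,0,15.9,5.6,0,0,0],[0.6,0,15.9,5.6,0,0,0]]}}

```text
time: 17.25
position: [0.5438, -0.0042, 0.0565]
tool_rot: [0.498, 0.503, -0.502, -0.497]
ft_force: [-0.1, -0.5, -0.5]
grip_width: 0.0524
```

```bash
python3 st.py
python3 - <<'E'
from h import *
cv2.imwrite('pics/w8.png',robot.camera('wrist')[:,:,::-1])
E
```

```text
17.25 [ 0.5438 -0.0042  0.0565] q [-0.213  0.716  1.776  0.     0.649 -1.794] F [-0.1 -0.5 -0.5] M [ 0.07 -0.12 -0.04] w 0.0524 yaw 1.581 t6 0.0
```

View pics/w8.png

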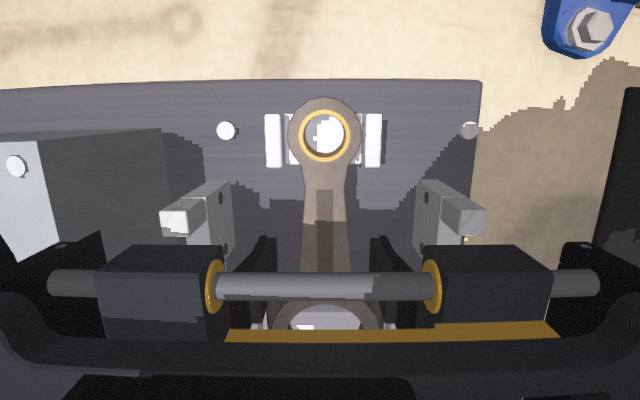

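Emit:
{"api": "carry_out", "payload": {"moves": [[0.6,0.15,0.2,0.1,0,0,0],[0.6,0.15,0.4,0.1,0,0,0],[0.6,0.15,0.4,0.1,0,0,0],[0.25,0.15,0.4,0.1,0,0,0],[0.25,0.15,0.4,0.1,0,0,0],[0.2,0.15,0.4,0.1,0,0,0],[0.2,0.15,0.4,0.1,0,0,0],[0.2,0.15,0.4,0.1,0,0,0]], "force": 45}}

```text
time: 18.1
position: [0.5424, -0.0031, 0.0521]
tool_rot: [0.498, 0.502, -0.502, -0.498]
ft_force: [-0.1, -0.8, -0.1]
grip_width: 0.0277
```

```bash
python3 st.py
```

```text
18.1 [ 0.5424 -0.0031  0.0521] q [-0.212  0.723  1.78  -0.     0.638 -1.792] F [-0.1 -0.8 -0.1] M [ 0.05 -0.11 -0.03] w 0.0277 yaw 1.58 t6 -0.005
```

Emit:
{"api": "carry_out", "payload": {"moves": [[0.2,0,-0.5,0,0,0,0],[0.2,0,-1.2,0,0,0,0],[0.2,0,-2,0,0,0,0],[0.2,0,-3.5,0,0,0,0],[0.2,0,-5.5,0,0,0,0],[0.2,0,-8,0,0,0,0],[0.2,0,-10.5,0,0,0,0],[0.2,0,-13,0,0,0,0],[0.2,0,-13,0,0,0,0]]}}

```text
time: 19.0
position: [0.5445, -0.0033, 0.1857]
tool_rot: [0.5, 0.504, -0.501, -0.495]
ft_force: [1.3, -0.4, -3.1]
grip_width: 0.0277
```

```bash
python3 st.py
python3 - <<'E'
from h import *
im=cv2.imread('pics/top0.png')[150:260,385:470]
cv2.imwrite('pics/trayz.png',cv2.resize(im,None,fx=5,fy=5,interpolation=cv2.INTER_CUBIC))
cv2.imwrite('pics/w9.png',robot.camera('wrist')[:,:,::-1])
E
```

```text
19.0 [ 0.5445 -0.0033  0.1857] q [-0.211  0.501  1.703  0.     0.929 -1.792] F [ 1.3 -0.4 -3.1] M [ 0.07 -0.13 -0.01] w 0.0277 yaw 1.58 t6 0.003
```

View pics/trayz.png

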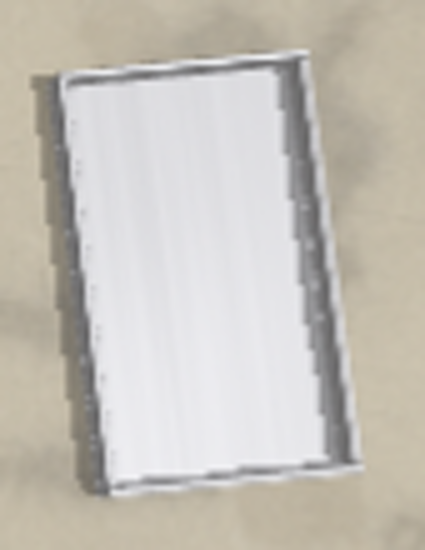

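View pics/w9.png

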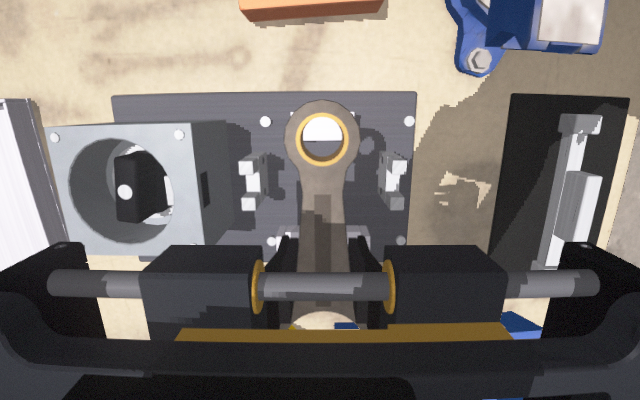

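Run:
```python
from h import *
c=[(62,75),(308,53),(360,468),(112,492)]
w=np.array([onz('top',(385+x/5,150+y/5),.03)[:2] for x,y in c]);print(w.round(3).tolist(),w.mean(0),[np.linalg.norm(w[i]-w[i-1]).round(3) for i in range(4)])
d=(w[0]+w[1]-w[2]-w[3]);yaw=np.arctan2(d[1],d[0]);print('tray x yaw',yaw)
# rod origin vs tcp: rod y=+3.5mm grasp; rod axis yaw = tool yaw - pi/2
ty=yaw; tcp=w.mean(0)+0.0035*np.array([np.cos(ty),np.sin(ty)])
o=robot.get_obs();print(tcp,go(o,[*tcp,.13],ty+np.pi/2))
```

```text
[[0.667, -0.293], [0.678, -0.42], [0.463, -0.437], [0.452, -0.311]] [ 0.56512187 -0.36535046] [np.float64(0.215), np.float64(0.128), np.float64(0.215), np.float64(0.127)]
tray x yaw 0.08181483034325951
[ 0.56861016 -0.36506442] (array([-36.21,   5.42,  -2.17]), array([ 0.004, -0.073, -0.001]))
```

Emit:
{"api": "carry_out", "payload": {"moves": [[0.2,-1,0,0,0,0,0],[0.2,-4,0,-0.2,0,0,0],[0.2,-8,0,-0.5,0,-0.02,0],[0.2,-12,0,-0.8,0,-0.03,0],[0.2,-16,0,-1,0,-0.04,0],[0.2,-20,0,-1.3,0,-0.05,0],[0.2,-24,0,-1.6,0,-0.06,0],[0.2,-28,1,-1.9,0,-0.07,0],[0.2,-32,3,-2.1,0,-0.073,0],[0.2,-35,4.5,-2.2,0,-0.073,0],[0.2,-36.2,5.4,-2.2,0,-0.073,0],[0.2,-36.2,5.4,-2.2,0,-0.073,0],[0.2,-36.2,5.4,-2.2,0,-0.073,0]]}}

```text
time: 20.35
position: [0.5667, -0.3632, 0.1267]
tool_rot: [0.478, 0.52, -0.52, -0.481]
ft_force: [-0.1, 0.6, -3.2]
grip_width: 0.0279
```

```bash
python3 st.py
python3 - <<'E'
from h import *
cv2.imwrite('pics/w10.png',robot.camera('wrist')[:,:,::-1])
o=robot.get_obs();print(go(o,[.5686,-.365,.026],1.652))
E
```

```text
20.35 [ 0.5667 -0.3632  0.1267] q [-7.360e-01  7.320e-01  1.396e+00  1.000e-03  1.017e+00 -2.389e+00] F [-0.1  0.6 -3.2] M [ 0.12 -0.07  0.03] w 0.0279 yaw 1.653 t6 -0.004
(array([-0.24, 10.16, -0.12]), array([-0.001,  0.002,  0.002]))
```

View pics/w10.png

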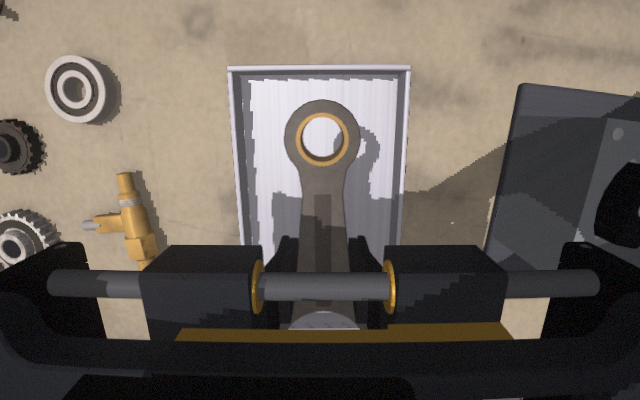

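Emit:
{"api": "carry_out", "payload": {"moves": [[0.2,-0.2,1.5,-0.1,0,0,0],[0.2,-0.2,3.5,-0.1,0,0,0],[0.2,-0.2,5.5,-0.1,0,0,0],[0.2,-0.2,7.5,-0.1,0,0,0],[0.2,-0.2,8.6,-0.1,0,0,0],[0.2,-0.2,9.2,-0.1,0,0,0],[0.2,-0.2,9.5,-0.1,0,0,0],[0.2,-0.2,9.5,-0.1,0,0,0]]}}

```text
time: 21.2
position: [0.5692, -0.3667, 0.0333]
tool_rot: [0.479, 0.52, -0.52, -0.479]
ft_force: [0.7, 0.1, -3.4]
grip_width: 0.0277
```

```bash
python3 st.py
```

```text
21.2 [ 0.5692 -0.3667  0.0333] q [-0.737  0.863  1.423  0.     0.856 -2.39 ] F [ 0.7  0.1 -3.4] M [ 0.12 -0.12  0.04] w 0.0277 yaw 1.653 t6 -0.0
```

Emit:
{"api": "carry_out", "payload": {"moves": [[0.2,0,0.15,0,0,0,0],[0.2,0,0.3,0,0,0,0],[0.2,0,0.38,0,0,0,0],[0.2,0,0.38,0,0,0,0]]}}

```text
time: 21.6
position: [0.569, -0.3669, 0.0295]
tool_rot: [0.479, 0.52, -0.52, -0.479]
ft_force: [0.7, 0.4, -4.3]
grip_width: 0.0278
```

```bash
python3 st.py
```

```text
21.6 [ 0.569  -0.3669  0.0295] q [-0.737  0.868  1.423  0.     0.849 -2.39 ] F [ 0.7  0.4 -4.3] M [ 0.08 -0.08 -0.03] w 0.0278 yaw 1.653 t6 -0.002
```

Emit:
{"api": "carry_out", "payload": {"moves": [[0.2,0,0.03,0,0,0,0],[0.2,0,0.03,0,0,0,0],[0.2,0,0.03,0,0,0,0]], "force": 3}}

```text
time: 21.9
position: [0.5689, -0.3668, 0.0296]
tool_rot: [-0.479, -0.52, 0.52, 0.479]
ft_force: [-0.1, 0.3, 1.2]
grip_width: 0.0289
```

```bash
python3 st.py
```

```text
21.9 [ 0.5689 -0.3668  0.0296] q [-0.737  0.868  1.424 -0.     0.85  -2.39 ] F [-0.1  0.3  1.2] M [0.18 0.04 0.02] w 0.0289 yaw 1.653 t6 0.002
```

Emit:
{"api": "carry_out", "payload": {"moves": [[0.35,0,0,0,0,0,0],[0.45,0,0,0,0,0,0],[0.55,0,0,0,0,0,0],[0.55,0,0,0,0,0,0],[0.55,0,0,0,0,0,0],[0.55,0,-1,0,0,0,0],[0.55,0,-3,0,0,0,0],[0.55,0,-6,0,0,0,0],[0.55,0,-10,0,0,0,0],[0.55,0,-15,0,0,0,0],[0.55,0,-20,0,0,0,0],[0.55,0,-20,0,0,0,0]]}}

```text
time: 23.1
position: [0.5723, -0.3692, 0.2383]
tool_rot: [0.485, 0.52, -0.52, -0.473]
ft_force: [0.7, -0.5, -0.2]
grip_width: 0.0478
```

```bash
python3 st.py
python3 - <<'E'
from h import *
import pickle
o=robot.get_obs();pickle.dump(o,open('o11.pkl','wb'))
cv2.imwrite('pics/w11.png',robot.camera('wrist')[:,:,::-1]);cv2.imwrite('pics/t11.png',robot.camera('top')[:,:,::-1])
E
```

```text
23.1 [ 0.5723 -0.3692  0.2383] q [-0.737  0.608  1.302  0.     1.215 -2.39 ] F [ 0.7 -0.5 -0.2] M [ 0.1  -0.17  0.02] w 0.0478 yaw 1.653 t6 0.01
```

View pics/w11.png

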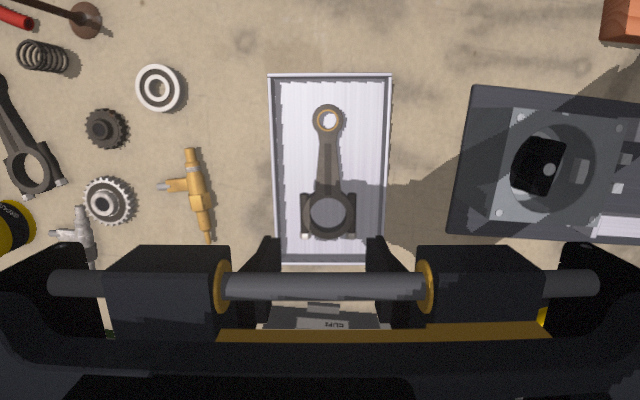

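View pics/t11.png

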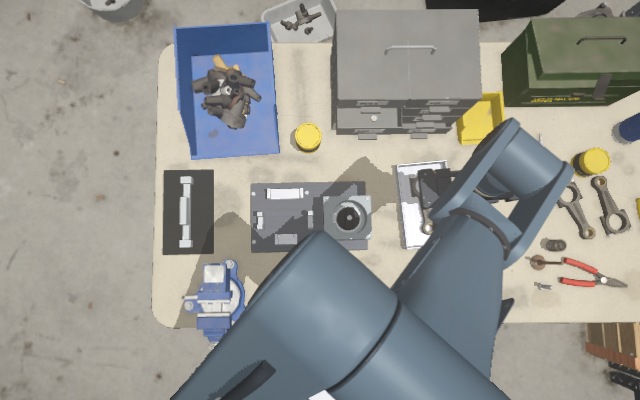

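Run:
```python
from h import *
import pickle
o=pickle.load(open('o11.pkl','rb'));T=wristT(o)
f=lambda u,v,z:onz('wrist',(u,v),z,T)
a,b=f(328,103,.022),f(327,241,.022);print('rod',a,b,(a+b)/2,np.linalg.norm(a-b))
c=np.array([f(268,74,.03),f(391,73,.03)]);print('tray near rim',c)
m=(a+b)[:2]/2-np.array([.5651,-.3654]);y=.082;print('in tray',m@[np.cos(y),np.sin(y)],m@[-np.sin(y),np.cos(y)])
a,b=onz('top',(186.5,177),.03),onz('top',(184.5,247),.03);print('bar',a,b,(a+b)/2)
o=robot.get_obs();print(o['time'],robot.hand_in())
```

```text
rod [ 0.48672808 -0.37314019  0.022     ] [ 0.64675497 -0.36041505  0.022     ] [ 0.56674153 -0.36677762  0.022     ] 0.16053203553387738
tray near rim [[ 0.46295652 -0.43743284  0.03      ]
 [ 0.45157073 -0.31114417  0.03      ]]
in tray 0.0015231748426721389 -0.0015074436444743875
bar [0.639823   0.24778531 0.03      ] [0.46241316 0.24909651 0.03      ] [0.55111808 0.24844091 0.03      ]
the job is handed in; nothing more can be done
23.2 None
```

The connecting rod is out of the fixture and lying in the tray, and the retaining bar is on the mat. I handed the job in at 23.2 s; no verdict was reported.

- **Knob:** I turned it about 2.3 rad anticlockwise. The wrist moment rose to 0.85 N m at the stop, against 0.12 N m of friction. The wrist view then showed the bolt flush with the housing and the bar's end uncovered.
- **Bar:** I lifted it by its rib and lowered it until it touched the mat, with about 8 N of contact before letting go. My last measurement puts its centre within about 3 mm of the mat's middle, lengthwise and rib up.
- **Rod:** It lies flat and lengthwise, with its centre about 1.5 mm from the tray's centre both along and across. The measured length was 160 mm against the true 159 mm.
- **Rod set-down:** The fingertips reached about 3 mm below the rod, so they met the tray floor first. I eased the grip to 3 N and the rod slid down that last 3 mm, rather than being lowered into contact.
- **Bystanders:** In the last top view the tin is where it was. The arm hides the wood block there, and I did not measure it at the end. No move came near it, and it looked undisturbed in the wrist views on the way.
- **Gripper:** It was open and clear of everything, at 0.24 m height, when I handed in.

No check disagreed by more than about 3 mm.

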